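# Find the loaded lens tube by weight and present it to the inspection port

### The job

One of the two capped tubes in the rack still has its lens inside and is therefore the heavier, but they look the same: lift the left one (seen from the robot) clear of the rack to feel its weight, stand it back upright in its nest, then lift the right one. Hold the heavier tube upright and still a few centimetres above the glass of the inspection port, centred on it and turned so that its tab points the same way as the port's tab, with the other tube standing back in its own nest. Finish while still holding the tube there; never touch the port, tip a tube over or disturb the other things on the bench.

Things in the scene. Friction and masses are not known exactly. Their poses are not given: they have to be found in the camera images.
- left_tube: the left (+y) of two identical closed lens tubes: dark upright cylinder, black cap, 50 mm diameter, 70 mm tall; origin at the centre of its underside, z up. A metal tab sticks out 10 mm from its side along its x axis; a bright line on the cap points the same way. By chance one tube holds the lens and weighs 0.31 to 0.44 kg, the other 0.14 to 0.20 kg; the content can shift 2 mm. Stiff: grip the upper half, 40 to 60 N is safe.
- right_tube: the right (-y) of two identical closed lens tubes: dark upright cylinder, black cap, 50 mm diameter, 70 mm tall; origin at the centre of its underside, z up. A metal tab sticks out 10 mm from its side along its x axis; a bright line on the cap points the same way. By chance one tube holds the lens and weighs 0.31 to 0.44 kg, the other 0.14 to 0.20 kg; the content can shift 2 mm. Stiff: grip the upper half, 40 to 60 N is safe.
- left_tube_tab (a point): outer end of the left tube's index tab, 35 mm from the tube's axis along its x, 23 mm above its underside; the tab is 8 mm wide and 10 mm high and stays clear above the rack when seated
- right_tube_tab (a point): outer end of the right tube's index tab, 35 mm from the tube's axis along its x, 23 mm above its underside; the tab is 8 mm wide and 10 mm high and stays clear above the rack when seated
- rack: fixed grey plastic block, 90 mm (x) by 230 mm (y) by 25 mm high, with two round nests 130 mm apart along its y axis, each 54 mm wide and 12 mm deep with a small chamfer. Origin: centre of its underside
- nest_left (a point): centre of the floor of the rack's left nest (its +y end), 13 mm above the bench; a seated tube's origin lies here
- nest_right (a point): centre of the floor of the rack's right nest (its -y end), 13 mm above the bench; a seated tube's origin lies here
- port: the inspection port: a fixed, upward-looking black round lens head, 72 mm in diameter and 80 mm high, on a 100 mm square base plate, with a white light ring around the dark glass in its top. Its bare metal tab (8 mm wide, top level with the head's rim or below) sticks out 18 mm from the head along its x axis. Origin: centre of its underside, z up
- port_mouth (a point): centre of the port's glass, in the port's top face 80 mm above the bench; axes as the port's
- driver: a loose red-handled screwdriver, 170 mm long, lying on the bench; leave it alone. Origin: underside of its middle region
- mirror_mount: a loose optics mount on a post with a round steel foot 56 mm wide, 120 mm tall; leave it alone. Origin: centre of its underside
- lamp_driver: a loose blue control box with a metal knob, 90 x 90 x 75 mm; leave it alone. Origin: centre of its underside
Things that resemble listed ones, but are neither listed nor needed, are in the scene too. Leave any red or yellow look-alike of the right_tube alone.

How it is judged:
On the way, in this order (a step that is already met when the one before it is completed fails the run):
1. the left tube is lifted clear of the rack in the gripper while the right one stands in its nest (height (world z) of left_tube above 0.04 m and contact force between the fingers and left_tube above 1 N and contact force between left_tube and rack below 0.1 N and horizontal distance between right_tube and nest_right below 0.006 m and z of right_tube in the frame of nest_right between -0.004 and 0.004 m and angle between right_tube's own z axis and vertical below 0.08 rad), for 0.3 s.
2. then the right tube is lifted clear of the rack in the gripper while the left one stands upright in its nest (height (world z) of right_tube above 0.04 m and contact force between the fingers and right_tube above 1 N and contact force between right_tube and rack below 0.1 N and horizontal distance between left_tube and nest_left below 0.006 m and z of left_tube in the frame of nest_left between -0.004 and 0.004 m and angle between left_tube's own z axis and vertical below 0.08 rad), for 0.3 s.
At the end, for the whole second after the job is handed in: The tube with the lens is held still by the fingers alone, upright within 0.12 rad, 10 to 70 mm above the port's glass, centred within 10 mm, its tab along the port's within 0.25 rad; the other stands released in its own nest (6 mm sideways, 4 mm in height, 0.08 rad) (((distance between lens_c0 and left_tube below 0.04 m and horizontal distance between left_tube and port_mouth below 0.01 m and z of left_tube in the frame of port_mouth between 0.01 and 0.07 m and angle between left_tube's own z axis and vertical below 0.12 rad and angle between the x axis of left_tube and the x axis of port, either way round below 0.25 rad and x of left_tube_tab in the frame of port above 0.01 m and contact force between the fingers and left_tube above 1 N and contact force between left_tube and port below 0.1 N and contact force between left_tube and rack below 0.1 N and contact force between each of left_tube, the arm, the fingers and right_tube below 0.1 N and contact force between left_tube and driver below 0.1 N and contact force between left_tube and mirror_mount below 0.1 N and contact force between left_tube and lamp_driver below 0.1 N and linear speed of each of left_tube, right_tube below 0.02 m/s and horizontal distance between right_tube and nest_right below 0.006 m and z of right_tube in the frame of nest_right between -0.004 and 0.004 m and angle between right_tube's own z axis and vertical below 0.08 rad) or (distance between lens_c0 and right_tube below 0.04 m and horizontal distance between right_tube and port_mouth below 0.01 m and z of right_tube in the frame of port_mouth between 0.01 and 0.07 m and angle between right_tube's own z axis and vertical below 0.12 rad and angle between the x axis of right_tube and the x axis of port, either way round below 0.25 rad and x of right_tube_tab in the frame of port above 0.01 m and contact force between the fingers and right_tube above 1 N and contact force between right_tube and port below 0.1 N and contact force between right_tube and rack below 0.1 N and contact force between each of right_tube, the arm, the fingers and left_tube below 0.1 N and contact force between right_tube and driver below 0.1 N and contact force between right_tube and mirror_mount below 0.1 N and contact force between right_tube and lamp_driver below 0.1 N and linear speed of each of right_tube, left_tube below 0.02 m/s and horizontal distance between left_tube and nest_left below 0.006 m and z of left_tube in the frame of nest_left between -0.004 and 0.004 m and angle between left_tube's own z axis and vertical below 0.08 rad))); the arm keeps its last pose, push and grip.
It fails at once if the port is touched (over 1 N) (contact force between port and anything else above 1 N).
It fails at once if a tube is tipped by more than 0.6 rad (angle between any of left_tube, right_tube's own z axis and vertical above 0.6 rad).
It fails at once if a bystander is moved by more than 20 mm (distance of any of driver, mirror_mount, lamp_driver from where it was at the start of the episode above 0.02 m).
It also fails if it takes over 72 s, if anything falls off the work surface, if the arm or the gripper's body presses on something with over 40 N, if the wrist force passes 120 N, or if a joint passes its speed limit or range.

### The arm

A 6-joint arm with a two-finger parallel gripper is mounted at the origin on the work surface. World frame = base frame: x ahead of the robot, y to its left, z up, the work surface at z = 0. Lengths are in m, angles in rad, forces in N, time in s.
With the tool pointing down it reaches from about 0.35 to 0.975 m from the base axis. Payload 4.9 kg.
Tool frame: the origin (TCP) lies on the centre line of the jaws, within the pads' length; the fingertips stand 11 mm ahead of it and the grasp point (between the pads) lies 8 mm behind it; z points along the fingers, y is the direction in which the jaws open and shut (so a half turn about z gives the same grasp; the last joint's range is limited). The gripper opens to 85 mm and grips with 20 to 120 N. Pads are 22 mm wide; open, the fingers measure 114 mm over their backs; the gripper's body (76 mm by 85 mm) begins 54 mm behind the grasp point. The pads swing forward as they close: fully open they stand 13 mm farther back than shut.
Start: joints at [1.166, 0.053, 1.613, -0, 1.476, -0.119], TCP at [0.176, 0.6, 0.242] pointing down, gripper open.
Joint ranges: [-3.01, 3.01], [-1.01, 2.22], [0.06, 2.58], [-1.02, 4.17], [0.09, 2.62], [-3.14, 3.14]. Speed limits (rad/s): [2.57, 2.57, 3.14, 3.14, 3.14, 3.14].

### API

Orientations are given as a rotation vector (axis times angle).
In Python, from station import ctrl gives the robot as it stands.
- The arm moves only by the tool send_rows, never from a script. Its argument "series" is a list of rows, each an object of numbers: "tx", "ty", "tz": the shift along the tool's x, y, z in cm; "wx", "wy", "wz": the turn, a rotation vector about the tool's x, y, z in rad; "jaw": the closure, from 0 (fully open) to 1 (shut). In form: [{"tx": .., "ty": .., "tz": .., "wx": .., "wy": .., "wz": .., "jaw": ..}, ...]. A call has 1 to 5 rows; each row shifts and turns the pose as measured when the row begins, along the tool's axes as they then stand; what a row does not reach is not made up. A row lasts 1/8 s, in which the tool goes at most 62.5 mm and 10.7 degrees, less where a joint would pass 70% of its speed; a pose out of reach is approached as far as the arm can. A call is refused whole if a number of a shift passes 6.25 or a number of a turn 0.188, either way. A call with a gripper value outside its range is refused whole. The fingers move at their own pace and stop on an object; "squeeze" is the grip in N (left out, the last holds). Time passes only in rows, so rows that do not move let the fingers close. It gives the time, the measured TCP pose, the force and the opening at its end, in the units of the state.
- ctrl.get_obs(): the state, without advancing time (a new reading comes with each control period).
- ctrl.get_image(name): name is "side" or "top"; returns the picture (384x512x3 uint8, red, green, blue); there is no depth.
- ctrl.camera_info(name): a dict with "mtx" (3x3 intrinsics, pixels), "R" (3x3) and "t" (3): a world point X has camera coordinates R X + t. Camera axes: x right, y down, z forward; pixel columns grow to the right and rows downward; lengths in m; the calibration is good to about 2 mm. A picture is of the moment at which its call begins. camera_info takes no time and is no camera call.
- ctrl.finish_job(): hands the job in, once; it reports no verdict.
The state is a dict: "t": time; "q": joint angles; "dq": joint speeds; "effort": joint torques, N m; "tool_pos": TCP position; "tool_rot": TCP orientation; "contact_force": force on the tool from outside, world axes, zero at the start; "wrist_torque": the same for the moment, N m; "opening": finger opening in m.
Only numpy, scipy, OpenCV 4.12 (cv2) and the standard library are available. Lean on these libraries where they do the work, as an engineer would, in place of code of your own. Each camera call takes 0.05 s, during which the arm holds its last target.

## Working session

There is one attempt and no reset: what is moved stays moved. The work goes in short steps, Python scripts to look and compute and a tool call to move; the robot and the scene stay as the last step left them, time stands still between calls to the robot, and variables do not carry over. Pictures are saved under pics/ and viewed, and the job is handed in when it is done.

Besides the shell and the picture viewer there is one more tool, called after "Emit:" by a JSON object that holds its "method" and its "body", one argument or row to a line. send_rows: Moves the arm, as the interface text tells. Its arguments: {"type":"object","properties":{"series":{"type":"array"},"squeeze":{"type":"number"}},"required":["series"]}

```bash
mkdir -p pics; ls; python3 - <<'E'
from station import ctrl
import cv2
print(ctrl.get_obs())
for n in("side","top"):
    im=ctrl.get_image(n); cv2.imwrite(f"pics/{n}0.png",im[:,:,::-1]); print(ctrl.camera_info(n))
E
```

```text
pics
{'t': 0.0, 'q': array([ 1.16598800e+00,  5.34109144e-02,  1.61428189e+00, -1.32879011e-05,
        1.47599346e+00, -1.18987950e-01]), 'dq': array([-3.33469700e-04,  3.45827938e-04, -2.58998153e-04, -4.40320522e-04,
       -5.47558348e-04,  5.62109891e-05]), 'effort': array([-1.07468024e-04, -3.93690848e+01, -3.70170164e+01, -3.38670634e-05,
        7.21293458e-03, -2.80431166e-06]), 'tool_pos': array([0.17597559, 0.59909552, 0.24103671]), 'tool_rot': array([-0.44736133, -3.10904113,  0.00318135]), 'contact_force': array([-0.31044705,  0.55703806, -0.29854695]), 'wrist_torque': array([-0.00413358,  0.04154626, -0.02524368]), 'opening': 0.08544503617693676}
{'mtx': array([[369.64342992,   0.        , 255.96139784],
       [  0.        , 369.64342992, 194.04724002],
       [  0.        ,   0.        ,   1.        ]]), 'R': array([[ 0.69076704, -0.72298979,  0.01125409],
       [-0.35778813, -0.3552844 , -0.86357435],
       [ 0.62835384,  0.59250212, -0.50409592]]), 't': array([-0.45158087,  0.28427244,  0.51952703])}
{'mtx': array([[456.36710378,   0.        , 258.17467196],
       [  0.        , 456.36710378, 182.3912536 ],
       [  0.        ,   0.        ,   1.        ]]), 'R': array([[-0.00976428, -0.99989868, -0.01035806],
       [-0.99237381,  0.01096265, -0.12277639],
       [ 0.1228775 ,  0.00908024, -0.9923803 ]]), 't': array([0.00504637, 0.61405279, 1.08876718])}
```

```bash
python3 - <<'E'
import cv2
for n in("side","top"):
    im=cv2.imread(f"pics/{n}0.png"); cv2.imwrite(f"pics/{n}0b.png",cv2.resize(im,(800,600),interpolation=cv2.INTER_CUBIC))
E
```

```text
(no output)
```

View pics/top0b.png

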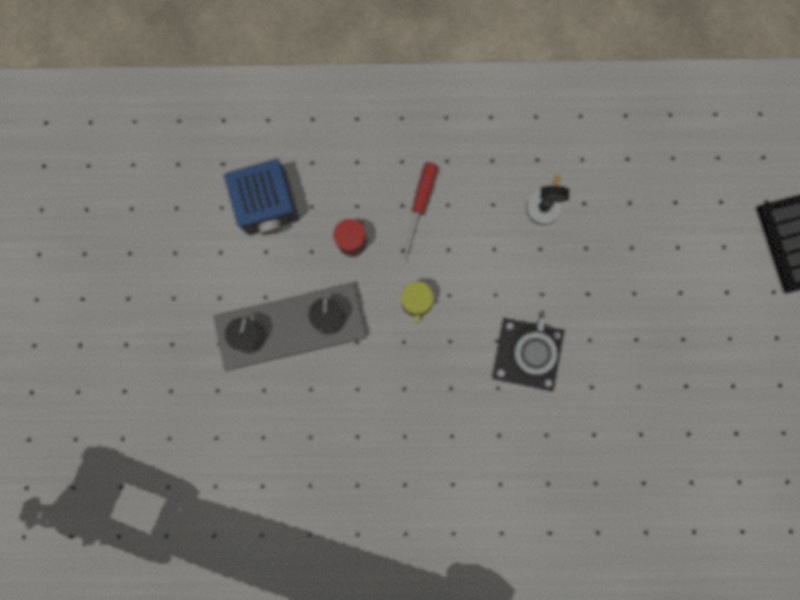

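View pics/side0b.png

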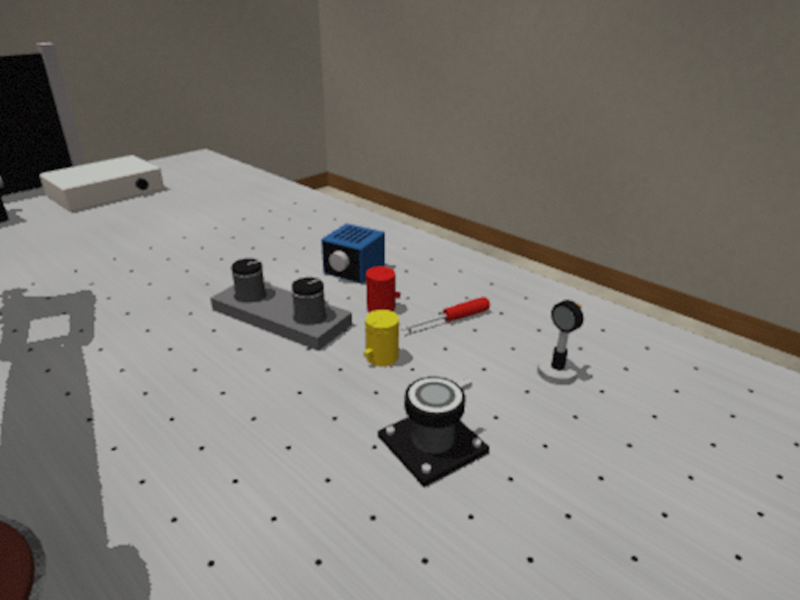

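The top view shows the rack with both tubes at (245,333) and (328,314), and the port at (536,352) with its tab pointing up. The yellow and red look-alikes are to the right of the rack. I'll enlarge these areas next.

```bash
python3 - <<'E'
import cv2
im=cv2.imread("pics/top0.png")
def crop(im,x,y,w,h,s,n):
    c=cv2.resize(im[y:y+h,x:x+w],None,fx=s,fy=s,interpolation=cv2.INTER_CUBIC)
    c=cv2.convertScaleAbs(c,alpha=1.6,beta=10); cv2.imwrite(n,c)
crop(im,130,170,112,75,7,"pics/c_rack.png")
crop(im,305,190,70,70,8,"pics/c_port.png")
s=cv2.imread("pics/side0.png")
crop(s,125,150,140,90,5.5,"pics/c_srack.png")
crop(s,235,230,85,80,7,"pics/c_sport.png")
E
```

```text
(no output)
```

View pics/c_rack.png

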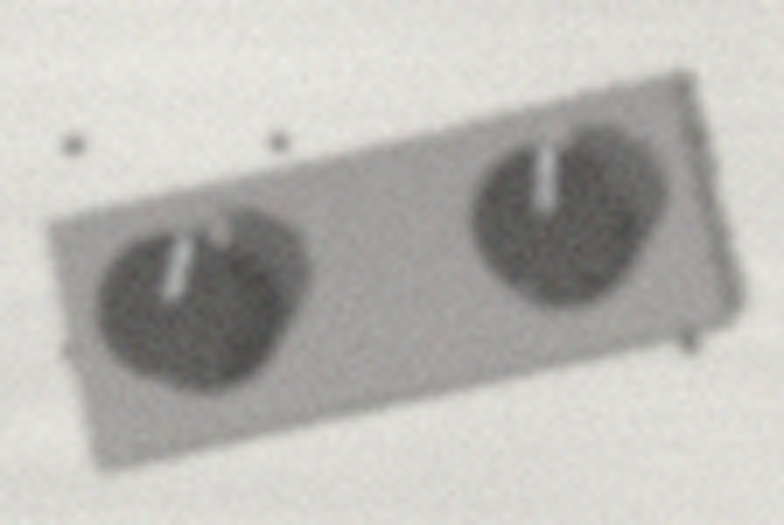

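View pics/c_port.png

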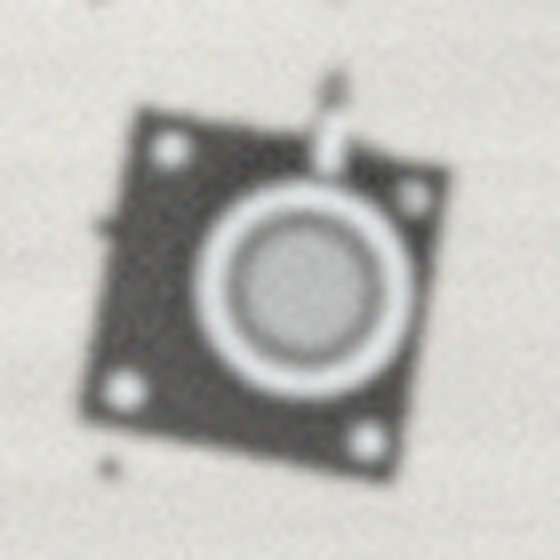

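View pics/c_srack.png

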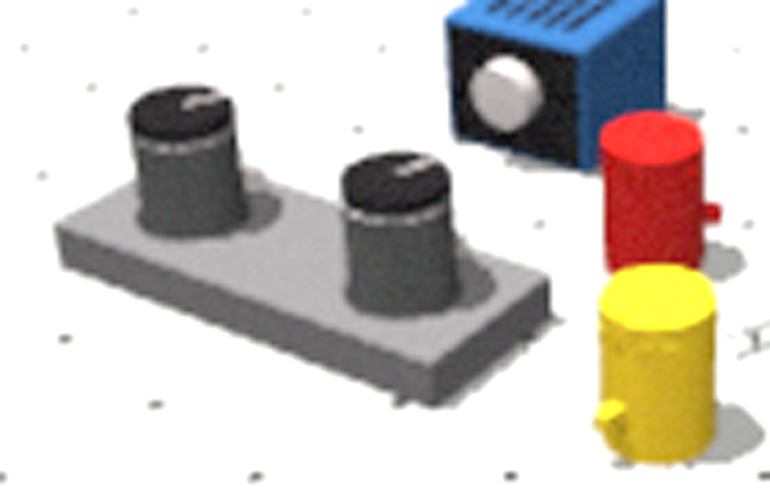

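View pics/c_sport.png

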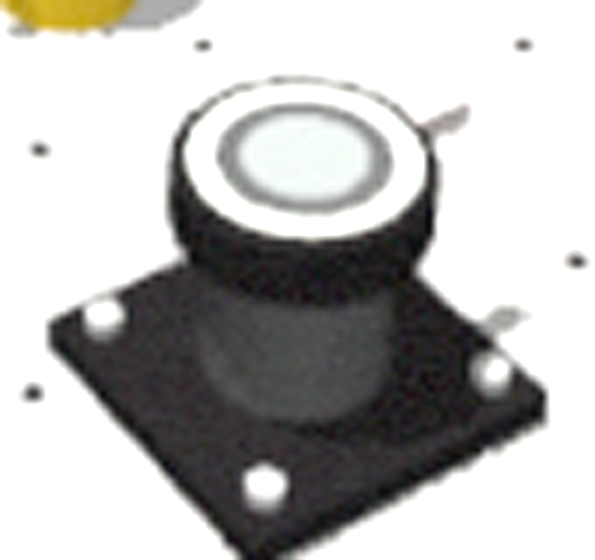

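```bash
cat > h.py <<'E'
from station import ctrl
import numpy as np,cv2
def cam(n):
    c=ctrl.camera_info(n); return c["mtx"],c["R"],c["t"]
def proj(n,X):
    K,R,t=cam(n); p=(np.atleast_2d(X)@R.T+t)@K.T; return p[:,:2]/p[:,2:]
def ray(n,uv,z):
    K,R,t=cam(n); d=R.T@np.linalg.solve(K,[uv[0],uv[1],1]); C=-R.T@t
    return C+d*(z-C[2])/d[2]
def tri(a,b):
    Ps=[]
    for n in("top","side"):
        K,R,t=cam(n); Ps.append(K@np.c_[R,t])
    X=cv2.triangulatePoints(Ps[0],Ps[1],np.float64(a).reshape(2,1),np.float64(b).reshape(2,1)).ravel(); return X[:3]/X[3]
def cc(x0,y0,s,u,v): return (x0+(u+.5)/s-.5, y0+(v+.5)/s-.5)
E
python3 - <<'E'
from h import *
np.set_printoptions(precision=4,suppress=True)
T=lambda u,v:cc(130,170,7,u,v); S=lambda u,v:cc(125,150,5.5,u,v)
P=lambda u,v:cc(305,190,8,u,v); Q=lambda u,v:cc(235,230,7,u,v)
print("L cap top",ray("top",T(180,312),.083),"side",ray("side",S(183,113),.083),tri(T(180,312),S(183,113)))
print("R cap top",ray("top",T(553,224),.083),"side",ray("side",S(397,183),.083),tri(T(553,224),S(397,183)))
for a in[(48,220),(103,470),(670,85),(720,330)]: print("rack",ray("top",T(*a),.025))
for a in[(55,228),(430,362),(550,283)]: print("rack side",ray("side",S(*a),.025))
print("port",ray("top",P(304,288),.08),ray("side",Q(309,159),.08),tri(P(304,288),Q(309,159)))
a=ray("top",P(330,145),.078);b=ray("top",P(304,288),.078);print("tabdir",np.arctan2(*(a-b)[[1,0]]))
for e in [((82,415),(140,105)),((395,480),(452,170))]:
    a=ray("top",P(*e[1]),.01);b=ray("top",P(*e[0]),.01);print("edge",np.arctan2(*(a-b)[[1,0]]),a,b)
for n,e in [("L",((173,298),(185,237))),("R",((544,212),(546,146)))]:
    a=ray("top",T(*e[1]),.083);b=ray("top",T(*e[0]),.083);print(n,np.arctan2(*(a-b)[[1,0]]),a,b)
print(ctrl.get_obs()["tool_rot"])
E
```

```text
L cap top [0.5358 0.2412 0.083 ] side [0.5328 0.2351 0.083 ] [0.5363 0.2419 0.0793]
R cap top [0.5642 0.1157 0.083 ] side [0.5603 0.1103 0.083 ] [0.5645 0.1162 0.0791]
rack [0.5723 0.3026 0.025 ]
rack [0.4837 0.2811 0.025 ]
rack [0.6183 0.081  0.025 ]
rack [0.5308 0.0633 0.025 ]
rack side [0.4809 0.2773 0.025 ]
rack side [0.5331 0.0598 0.025 ]
rack side [0.6135 0.0717 0.025 ]
port [ 0.5047 -0.1985  0.08  ] [ 0.5028 -0.2006  0.08  ] [ 0.5048 -0.1989  0.0779]
tabdir -0.2118589729826949
edge -0.21065838424998423 [ 0.5644 -0.1611  0.01  ] [ 0.468  -0.1405  0.01  ]
edge -0.21782353962279966 [ 0.5429 -0.2581  0.01  ] [ 0.4471 -0.2369  0.01  ]
L -0.17745720709308305 [0.5611 0.24   0.083 ] [0.5406 0.2437 0.083 ]
R -0.026308500758655554 [0.5906 0.1182 0.083 ] [0.5683 0.1188 0.083 ]
[-0.4474 -3.1091  0.0029]
```

```bash
cat > ov.py <<'E'
from h import *
def circ(x,y,z,r): 
    a=np.linspace(0,2*np.pi,60); return np.c_[x+r*np.cos(a),y+r*np.sin(a),0*a+z]
def rack(x,y,yaw,z=.025):
    c,s=np.cos(yaw),np.sin(yaw); p=np.array([[45,115],[45,-115],[-45,-115],[-45,115],[45,115]])/1e3
    return np.c_[x+p[:,0]*c-p[:,1]*s,y+p[:,0]*s+p[:,1]*c,np.full(5,z)]
def ov(n,f,out,box,s,items):
    im=cv2.imread(f); x0,y0,w,h=box
    c=cv2.convertScaleAbs(cv2.resize(im[y0:y0+h,x0:x0+w],None,fx=s,fy=s,interpolation=cv2.INTER_CUBIC),alpha=1.6,beta=10)
    for X,col in items:
        p=(proj(n,X)-[x0,y0]+.5)*s-.5
        cv2.polylines(c,[np.int32(p*8)],False,col,1,cv2.LINE_AA,3)
    cv2.imwrite(out,c)
E
cat > a.py <<'E'
from ov import *
rx,ry,yaw=.5505,.1815,.218
L=(rx-.065*np.sin(yaw),ry+.065*np.cos(yaw)); R=(rx+.065*np.sin(yaw),ry-.065*np.cos(yaw))
print(L,R)
it=[(rack(rx,ry,yaw),(0,0,255)),(rack(rx,ry,yaw,0),(0,120,255))]
for p in(L,R): it+=[(circ(*p,.083,.025),(0,255,0)),(circ(*p,.025,.027),(255,0,0))]
px,py=.5048,-.1985
pt=[(circ(px,py,.08,.036),(0,255,0)),(np.array([[px,py,.08],[px+.054*np.cos(.213),py-.054*np.sin(.213),.08]]),(0,0,255))]
ov("top","pics/top0.png","pics/o1.png",(130,170,112,75),7,it)
ov("side","pics/side0.png","pics/o2.png",(125,150,140,90),5.5,it)
ov("top","pics/top0.png","pics/o3.png",(305,190,70,70),6,pt)
ov("side","pics/side0.png","pics/o4.png",(235,230,85,80),6,pt)
a=[cv2.imread(f"pics/o{i}.png") for i in(3,4)]
h=max(i.shape[0] for i in a); a=[cv2.copyMakeBorder(i,0,h-i.shape[0],0,0,0) for i in a]
o=np.hstack(a); o=cv2.resize(o,None,fx=800/o.shape[1],fy=800/o.shape[1]); cv2.imwrite("pics/o34.png",o)
E
python3 a.py
```

```text
(np.float64(0.5364419694534203), np.float64(0.2449615771719505)) (np.float64(0.5645580305465797), np.float64(0.11803842282804948))
```

View pics/o1.png

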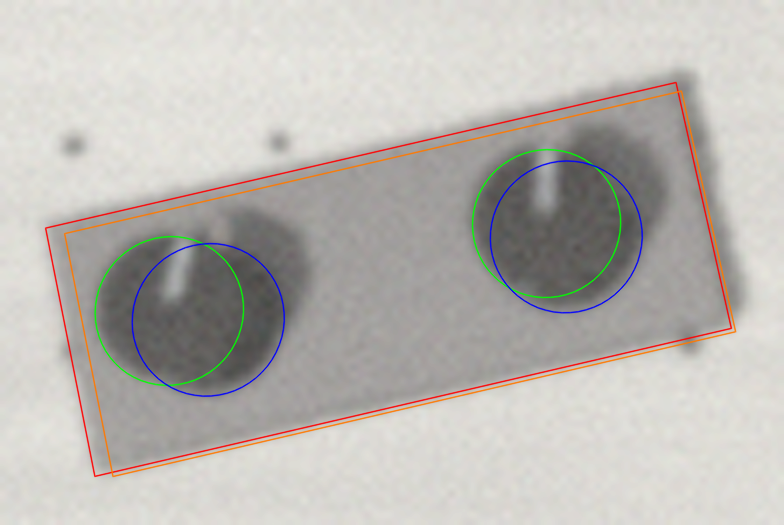

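View pics/o2.png

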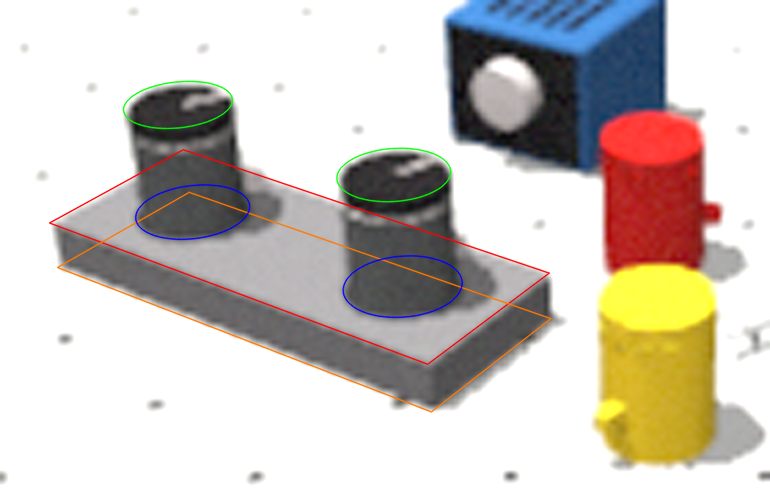

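View pics/o34.png

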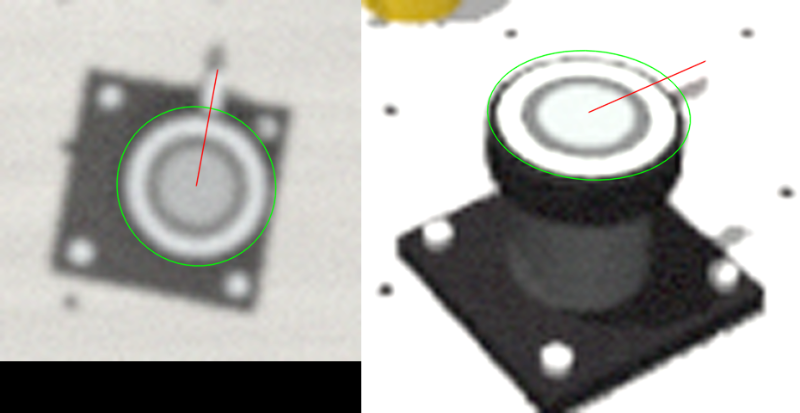

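```bash
cat > d.py <<'E'
import sys
from h import *
from scipy.spatial.transform import Rotation as Ro
np.set_printoptions(precision=4,suppress=True)
# usage: d.py x y z theta
def delta(x,y,z,th):
    o=ctrl.get_obs(); R=Ro.from_rotvec(o["tool_rot"]); M=R.as_matrix()
    Rt=np.array([[-np.cos(th),-np.sin(th),0],[-np.sin(th),np.cos(th),0],[0,0,-1]]).T
    d=M.T@(np.array([x,y,z])-o["tool_pos"])*100
    w=(R.inv()*Ro.from_matrix(Rt)).as_rotvec()
    print("t",round(o["t"],3),"pos",o["tool_pos"],"theta",np.arctan2(-M[1,0],-M[0,0]),"tilt",np.arccos(-M[2,2]),"open",o["opening"])
    print("F",o["contact_force"],"T",o["wrist_torque"],"q",o["q"])
    print("shift cm",d,"turn",w)
if __name__=="__main__": delta(*map(float,sys.argv[1:5]))
E
python3 d.py .538 .2435 .2 -.177; python3 -c "
from h import *
for u,v in((417,297),(350,235)):print(ray('top',(u*.64,v*.64),.07))"
```

```text
t 0.1 pos [0.176  0.5991 0.2412] theta -0.28582169821128783 tilt 0.00192088327225368 open 0.08510475105943595
F [-0.066  -1.46   -0.1164] T [ 0.0301 -0.0417  0.0604] q [ 1.166   0.0533  1.6141 -0.      1.476  -0.119 ]
shift cm [-44.762  -23.9064   4.1525] turn [-0.0019 -0.0003 -0.1088]
[ 0.59133013 -0.02228048  0.07      ]
[0.68903276 0.08032582 0.07      ]
```

Emit:
{"method": "send_rows", "body": {
  "series": [
    {"tx": -5, "ty": -2.6, "tz": 0, "wz": -0.02, "jaw": 0},
    {"tx": -5, "ty": -2.6, "tz": 0, "wz": -0.02, "jaw": 0},
    {"tx": -5, "ty": -2.6, "tz": 0, "wz": -0.02, "jaw": 0},
    {"tx": -5, "ty": -2.6, "tz": 0, "wz": -0.02, "jaw": 0},
    {"tx": -5, "ty": -2.6, "tz": 0, "wz": -0.02, "jaw": 0}
  ],
  "squeeze": 50
}}

```text
invalid input at $.series[0]: expected keys tx, ty, tz, wx, wy, wz, jaw
```

```bash
python3 d.py .538 .2435 .2 -.177
```

```text
t 0.1 pos [0.176  0.5991 0.2412] theta -0.28582169821128783 tilt 0.00192088327225368 open 0.08510475105943595
F [-0.066  -1.46   -0.1164] T [ 0.0301 -0.0417  0.0604] q [ 1.166   0.0533  1.6141 -0.      1.476  -0.119 ]
shift cm [-44.762  -23.9064   4.1525] turn [-0.0019 -0.0003 -0.1088]
```

Emit:
{"method": "send_rows", "body": {
  "series": [
    {"tx": -5, "ty": -2.6, "tz": 0, "wx": 0, "wy": 0, "wz": -0.02, "jaw": 0},
    {"tx": -5, "ty": -2.6, "tz": 0, "wx": 0, "wy": 0, "wz": -0.02, "jaw": 0},
    {"tx": -5, "ty": -2.6, "tz": 0, "wx": 0, "wy": 0, "wz": -0.02, "jaw": 0},
    {"tx": -5, "ty": -2.6, "tz": 0, "wx": 0, "wy": 0, "wz": -0.02, "jaw": 0},
    {"tx": -5, "ty": -2.6, "tz": 0, "wx": 0, "wy": 0, "wz": -0.02, "jaw": 0}
  ],
  "squeeze": 50
}}

```text
t: 0.72
tool_pos: [0.3892, 0.409, 0.2382]
tool_rot: [-0.273, -3.127, 0.007]
contact_force: [0.8, 0.8, 0.8]
opening: 0.0854
```

```bash
python3 d.py .538 .2435 .2 -.177
```

```text
t 0.725 pos [0.3892 0.409  0.2382] theta -0.17416336537515031 tilt 0.005506096423775966 open 0.08539889045723223
F [0.7744 0.8355 0.7702] T [ 0.056  -0.0006  0.0204] q [ 0.6792 -0.0848  1.7557 -0.0015  1.476  -0.7173]
shift cm [-17.5341 -13.7047   3.8441] turn [-0.005  -0.0024  0.0028]
```

Emit:
{"method": "send_rows", "body": {
  "series": [
    {"tx": -4.5, "ty": -3.5, "tz": 0.5, "wx": 0, "wy": 0, "wz": 0, "jaw": 0},
    {"tx": -4.5, "ty": -3.5, "tz": 0.5, "wx": 0, "wy": 0, "wz": 0, "jaw": 0},
    {"tx": -4.0, "ty": -3, "tz": 0.5, "wx": 0, "wy": 0, "wz": 0, "jaw": 0},
    {"tx": -3, "ty": -2.5, "tz": 0.5, "wx": 0, "wy": 0, "wz": 0, "jaw": 0},
    {"tx": 0, "ty": 0, "tz": 0, "wx": 0, "wy": 0, "wz": 0, "jaw": 0}
  ]
}}

```text
t: 1.35
tool_pos: [0.53, 0.2492, 0.2152]
tool_rot: [-0.281, -3.123, 0.01]
contact_force: [0.7, -0.2, 0.3]
opening: 0.0853
```

```bash
python3 d.py .538 .2435 .15 -.177
```

```text
t 1.35 pos [0.53   0.2492 0.2152] theta -0.17972564642351513 tilt 0.008336169879812344 open 0.08529615886392772
F [ 0.6785 -0.2239  0.2509] T [0.0147 0.0166 0.0336] q [ 0.314  -0.017   1.7291 -0.0034  1.4372 -1.0766]
shift cm [-0.9231 -0.3735  6.5208] turn [-0.0066 -0.0051 -0.0027]
```

Emit:
{"method": "send_rows", "body": {
  "series": [
    {"tx": -0.9, "ty": -0.4, "tz": 3, "wx": -0.006, "wy": -0.005, "wz": -0.003, "jaw": 0},
    {"tx": 0, "ty": 0, "tz": 3, "wx": 0, "wy": 0, "wz": 0, "jaw": 0},
    {"tx": 0, "ty": 0, "tz": 0, "wx": 0, "wy": 0, "wz": 0, "jaw": 0}
  ]
}}

```text
t: 1.72
tool_pos: [0.5369, 0.2448, 0.1539]
tool_rot: [-0.276, -3.128, -0.001]
contact_force: [0.4, -0.0, -0.1]
opening: 0.0856
```

```bash
python3 d.py .538 .2435 .057 -.177; python3 - <<'E'
from h import *
for n in("side","top"): cv2.imwrite(f"pics/{n}1.png",cv2.convertScaleAbs(ctrl.get_image(n)[:,:,::-1],alpha=1.4))
cv2.imwrite("pics/both1.png",cv2.resize(np.hstack([cv2.imread("pics/side1.png")[100:292,60:316],cv2.imread("pics/top1.png")[100:292,80:336]]),(800,300)))
E
```

```text
t 1.725 pos [0.5369 0.2448 0.1539] theta -0.1758121596822769 tilt 0.0012258724518342437 open 0.08558691974283887
F [ 0.4338 -0.0059 -0.0988] T [-0.0338  0.0008 -0.0333] q [ 0.3013  0.041   1.7764  0.0011  1.3249 -1.094 ]
shift cm [-0.1389 -0.1205  9.6884] turn [ 0.0007 -0.001   0.0012]
```

View pics/both1.png

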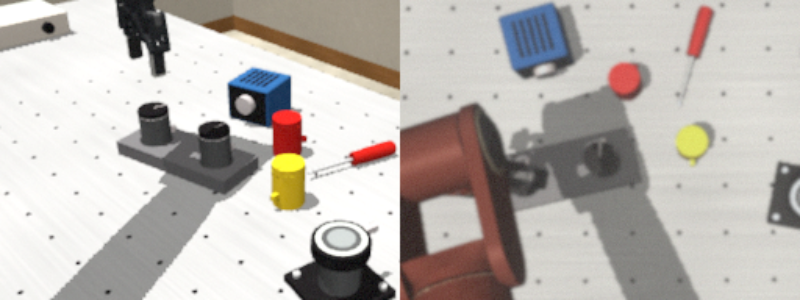

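The side view shows the open jaws straddling the left tube's position from above, so I'll descend.

Emit:
{"method": "send_rows", "body": {
  "series": [
    {"tx": -0.1, "ty": -0.1, "tz": 3, "wx": 0, "wy": 0, "wz": 0, "jaw": 0},
    {"tx": 0, "ty": 0, "tz": 3, "wx": 0, "wy": 0, "wz": 0, "jaw": 0},
    {"tx": 0, "ty": 0, "tz": 2, "wx": 0, "wy": 0, "wz": 0, "jaw": 0},
    {"tx": 0, "ty": 0, "tz": 1, "wx": 0, "wy": 0, "wz": 0, "jaw": 0},
    {"tx": 0, "ty": 0, "tz": 0, "wx": 0, "wy": 0, "wz": 0, "jaw": 0}
  ]
}}

```text
t: 2.45
tool_pos: [0.5457, 0.2485, 0.0748]
tool_rot: [0.269, 3.111, 0.014]
contact_force: [0.0, 0.3, -0.3]
opening: 0.0854
```

```bash
python3 d.py .538 .2435 .057 -.177; python3 - <<'E'
from h import *
im=ctrl.get_image("side")[:,:,::-1]; cv2.imwrite("pics/side2.png",cv2.convertScaleAbs(cv2.resize(im[130:260,100:270],(785,600),interpolation=cv2.INTER_CUBIC),alpha=1.5))
E
```

```text
t 2.45 pos [0.5457 0.2485 0.0748] theta -0.17284466423131922 tilt 0.021312625707156183 open 0.08537826228468294
F [ 0.0294  0.3037 -0.3465] T [-0.0104  0.0134 -0.0477] q [ 0.3027  0.14    1.8143  0.0014  1.166  -1.0959]
shift cm [ 0.7048 -0.6477  1.7632] turn [0.0109 0.0183 0.0043]
```

View pics/side2.png

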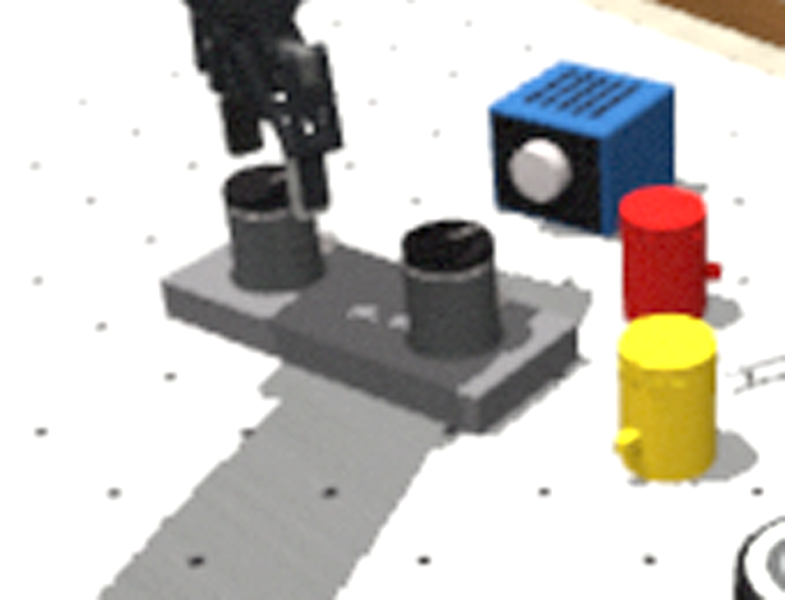

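Emit:
{"method": "send_rows", "body": {
  "series": [
    {"tx": 0.7, "ty": -0.6, "tz": 0, "wx": 0.011, "wy": 0.018, "wz": 0.004, "jaw": 0},
    {"tx": 0, "ty": 0, "tz": 0, "wx": 0, "wy": 0, "wz": 0, "jaw": 0}
  ]
}}

```text
t: 2.75
tool_pos: [0.5389, 0.244, 0.0773]
tool_rot: [0.277, 3.126, 0.001]
contact_force: [-0.2, -0.6, -0.4]
opening: 0.0853
```

```bash
python3 d.py .538 .2435 .057 -.177
```

```text
t 2.75 pos [0.5389 0.244  0.0773] theta -0.17700802922140008 tilt 0.003090800161179971 open 0.08527408790976554
F [-0.1988 -0.6392 -0.384 ] T [ 0.0382  0.0381 -0.0186] q [ 0.2996  0.1296  1.8209 -0.0003  1.1879 -1.0941]
shift cm [ 0.0853 -0.0693  2.0338] turn [ 0.0011  0.0029 -0.    ]
```

Emit:
{"method": "send_rows", "body": {
  "series": [
    {"tx": 0.1, "ty": -0.1, "tz": 0.8, "wx": 0.001, "wy": 0.003, "wz": 0, "jaw": 0},
    {"tx": 0.05, "ty": 0, "tz": 0.8, "wx": 0, "wy": 0.002, "wz": 0, "jaw": 0},
    {"tx": 0.05, "ty": 0, "tz": 0.4, "wx": 0, "wy": 0.002, "wz": 0, "jaw": 0},
    {"tx": 0, "ty": 0, "tz": 0, "wx": 0, "wy": 0, "wz": 0, "jaw": 0}
  ]
}}

```text
t: 3.25
tool_pos: [0.5367, 0.2432, 0.0562]
tool_rot: [-0.278, -3.125, -0.001]
contact_force: [0.3, -0.5, 0.6]
opening: 0.0853
```

```bash
python3 d.py .538 .2435 .057 -.177
```

```text
t 3.25 pos [0.5367 0.2432 0.0562] theta -0.17725195091921425 tilt 0.0043330752352049055 open 0.08529364584299874
F [ 0.3395 -0.4693  0.5834] T [-0.0018  0.0307  0.0563] q [ 0.2983  0.1568  1.831   0.0024  1.1576 -1.0962]
shift cm [-0.1259  0.0483 -0.0841] turn [ 0.0002 -0.0043 -0.0003]
```

Emit:
{"method": "send_rows", "body": {
  "series": [
    {"tx": -0.1, "ty": 0.05, "tz": -0.1, "wx": 0, "wy": -0.004, "wz": 0, "jaw": 0},
    {"tx": 0, "ty": 0, "tz": 0, "wx": 0, "wy": 0, "wz": 0, "jaw": 0.3},
    {"tx": 0, "ty": 0, "tz": 0, "wx": 0, "wy": 0, "wz": 0, "jaw": 1},
    {"tx": 0, "ty": 0, "tz": 0, "wx": 0, "wy": 0, "wz": 0, "jaw": 1},
    {"tx": 0, "ty": 0, "tz": 0, "wx": 0, "wy": 0, "wz": 0, "jaw": 1}
  ],
  "squeeze": 50
}}

```text
t: 3.88
tool_pos: [0.5385, 0.2439, 0.058]
tool_rot: [0.278, 3.128, 0.001]
contact_force: [0.6, 0.5, -0.8]
opening: 0.0491
```

```bash
python3 d.py .538 .2435 .057 -.177
```

```text
t 3.875 pos [0.5385 0.2439 0.058 ] theta -0.17715003561376516 tilt 0.0016993312638529285 open 0.04914540477318626
F [ 0.5801  0.5136 -0.7696] T [-0.0551  0.0248 -0.0063] q [ 0.2993  0.1554  1.8291  0.0002  1.1554 -1.0945]
shift cm [ 0.0393 -0.0438  0.0953] turn [ 0.001   0.0014 -0.0001]
```

Gripped, with the jaws at 49 mm. Next I'll lift.

Emit:
{"method": "send_rows", "body": {
  "series": [
    {"tx": 0, "ty": 0, "tz": -1, "wx": 0.001, "wy": 0.001, "wz": 0, "jaw": 1},
    {"tx": 0, "ty": 0, "tz": -1.5, "wx": 0, "wy": 0, "wz": 0, "jaw": 1},
    {"tx": 0, "ty": 0, "tz": -1.5, "wx": 0, "wy": 0, "wz": 0, "jaw": 1},
    {"tx": 0, "ty": 0, "tz": -1, "wx": 0, "wy": 0, "wz": 0, "jaw": 1},
    {"tx": 0, "ty": 0, "tz": 0, "wx": 0, "wy": 0, "wz": 0, "jaw": 1}
  ]
}}

```text
t: 4.5
tool_pos: [0.5385, 0.2438, 0.112]
tool_rot: [0.278, 3.128, 0.0]
contact_force: [-0.5, -0.0, -1.9]
opening: 0.0492
```

```bash
python3 d.py .5385 .2439 .108 -.177; python3 - <<'E'
from h import *
im=ctrl.get_image("side")[:,:,::-1]; cv2.imwrite("pics/side3.png",cv2.convertScaleAbs(cv2.resize(im[130:260,100:270],(785,600),interpolation=cv2.INTER_CUBIC),alpha=1.5))
F=[]
for k in range(4):
    ctrl.get_image("top"); o=ctrl.get_obs(); F.append(np.r_[o["contact_force"],o["wrist_torque"],o["effort"][1:3]])
np.set_printoptions(precision=3,suppress=True); print(np.array(F))
E
```

```text
t 4.5 pos [0.5385 0.2438 0.112 ] theta -0.17718246725646128 tilt 0.0009986308775065172 open 0.049249774548181253
F [-0.5244 -0.0468 -1.8534] T [-0.0263 -0.0131  0.0191] q [ 0.2995  0.0872  1.8028 -0.0004  1.2506 -1.0941]
shift cm [0.0009 0.0088 0.4014] turn [ 0.0001  0.001  -0.0002]
[[ -0.022  -0.253  -0.828   0.024  -0.036  -0.01  -39.242 -35.197]
 [  1.175   0.5    -1.69    0.035  -0.029   0.021 -39.295 -35.26 ]
 [ -0.034   0.528  -1.151   0.063   0.016  -0.028 -39.192 -35.147]
 [  0.974   0.974  -2.036   0.013   0.034  -0.044 -39.06  -35.009]]
```

View pics/side3.png

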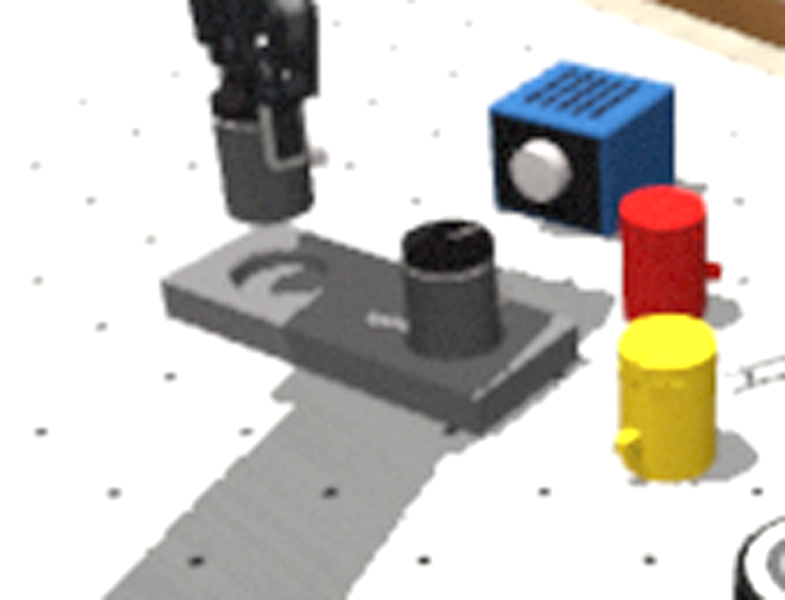

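The side view shows the left tube upright and clear of the rack. Its weight reads about 1.4 N, so I'll average more samples.

Emit:
{"method": "send_rows", "body": {
  "series": [
    {"tx": 0, "ty": 0, "tz": 0, "wx": 0, "wy": 0, "wz": 0, "jaw": 1},
    {"tx": 0, "ty": 0, "tz": 0, "wx": 0, "wy": 0, "wz": 0, "jaw": 1}
  ]
}}

```text
t: 5.0
tool_pos: [0.5365, 0.2432, 0.1083]
tool_rot: [-0.278, -3.124, 0.004]
contact_force: [-0.7, -0.3, -1.7]
opening: 0.0493
```

```bash
cat > w.py <<'E'
from h import *
F=[]
for k in range(16):
    ctrl.get_image("top"); F.append(ctrl.get_obs()["contact_force"])
F=np.array(F); print(F.mean(0),F.std(0)/4)
E
python3 w.py;python3 d.py .5385 .2439 .058 -.177
```

```text
[ 0.10522702  0.01961164 -1.30056179] [0.1291271  0.12113347 0.1115938 ]
t 5.8 pos [0.5367 0.2433 0.1088] theta -0.17718409966961562 tilt 0.0045170429784904135 open 0.049659498613735885
F [ 0.4506 -0.4669 -2.148 ] T [-0.0102  0.0289 -0.0294] q [ 0.2995  0.0901  1.8057 -0.0003  1.2503 -1.0941]
shift cm [-0.1865  0.1043  5.0746] turn [-0.0023 -0.0039 -0.0002]
```

The left tube averages about 1.3 N (roughly 0.14 kg), so it's the light one. I'll lower it back into its nest.

Emit:
{"method": "send_rows", "body": {
  "series": [
    {"tx": -0.18, "ty": 0.1, "tz": 0.8, "wx": -0.002, "wy": -0.004, "wz": 0, "jaw": 1},
    {"tx": 0, "ty": 0, "tz": 1, "wx": 0, "wy": 0, "wz": 0, "jaw": 1},
    {"tx": 0, "ty": 0, "tz": 1, "wx": 0, "wy": 0, "wz": 0, "jaw": 1},
    {"tx": 0, "ty": 0, "tz": 0, "wx": 0, "wy": 0, "wz": 0, "jaw": 1}
  ]
}}

```text
t: 6.3
tool_pos: [0.5381, 0.2437, 0.0777]
tool_rot: [-0.278, -3.128, 0.001]
contact_force: [-0.2, 0.1, -1.4]
opening: 0.0493
```

```bash
python3 d.py .5385 .2439 .058 -.177
```

```text
t 6.3 pos [0.5381 0.2437 0.0777] theta -0.17722453235511224 tilt 0.0016096417442187472 open 0.049349172771565336
F [-0.2334  0.0973 -1.3727] T [-0.0431  0.0396  0.012 ] q [ 0.2995  0.1299  1.8199 -0.0004  1.1934 -1.0939]
shift cm [-0.043   0.0269  1.9738] turn [-0.001  -0.0012 -0.0002]
```

Emit:
{"method": "send_rows", "body": {
  "series": [
    {"tx": -0.04, "ty": 0.03, "tz": 0.5, "wx": -0.001, "wy": -0.001, "wz": 0, "jaw": 1},
    {"tx": 0, "ty": 0, "tz": 0.5, "wx": 0, "wy": 0, "wz": 0, "jaw": 1},
    {"tx": 0, "ty": 0, "tz": 0.4, "wx": 0, "wy": 0, "wz": 0, "jaw": 1},
    {"tx": 0, "ty": 0, "tz": 0.2, "wx": 0, "wy": 0, "wz": 0, "jaw": 1}
  ]
}}

```text
t: 6.8
tool_pos: [0.5389, 0.2441, 0.0611]
tool_rot: [0.278, 3.129, 0.001]
contact_force: [0.7, 0.1, -2.1]
opening: 0.0497
```

```bash
python3 d.py .5385 .2439 .058 -.177
```

```text
t 6.8 pos [0.5389 0.2441 0.0611] theta -0.17719624315168642 tilt 0.0007522565601492157 open 0.0497072333074515
F [ 0.7401  0.0727 -2.1254] T [ 0.0713 -0.0276  0.0508] q [ 0.2995  0.1528  1.826   0.0001  1.162  -1.0942]
shift cm [ 0.0384 -0.0265  0.3089] turn [ 0.0004  0.0006 -0.0002]
```

Emit:
{"method": "send_rows", "body": {
  "series": [
    {"tx": 0.04, "ty": -0.03, "tz": 0.2, "wx": 0, "wy": 0, "wz": 0, "jaw": 1},
    {"tx": 0, "ty": 0, "tz": 0.1, "wx": 0, "wy": 0, "wz": 0, "jaw": 1},
    {"tx": 0, "ty": 0, "tz": 0, "wx": 0, "wy": 0, "wz": 0, "jaw": 1}
  ]
}}

```text
t: 7.18
tool_pos: [0.5386, 0.2439, 0.0581]
tool_rot: [0.278, 3.128, 0.001]
contact_force: [-0.1, 0.4, -0.7]
opening: 0.0493
```

```bash
python3 d.py .5385 .2439 .058 -.177;  python3 - <<'E'
from h import *
im=ctrl.get_image("side")[:,:,::-1]; cv2.imwrite("pics/side4.png",cv2.convertScaleAbs(cv2.resize(im[130:260,100:270],(785,600),interpolation=cv2.INTER_CUBIC),alpha=1.5))
E
```

```text
t 7.175 pos [0.5386 0.2439 0.0581] theta -0.17725253585254017 tilt 0.0011500921200504107 open 0.04927118258584926
F [-0.0846  0.3832 -0.7456] T [0.0119 0.0104 0.0035] q [ 0.2993  0.1559  1.8283  0.0001  1.1562 -1.0943]
shift cm [ 0.0108 -0.0017  0.0069] turn [ 0.0006  0.001  -0.0003]
```

View pics/side4.png

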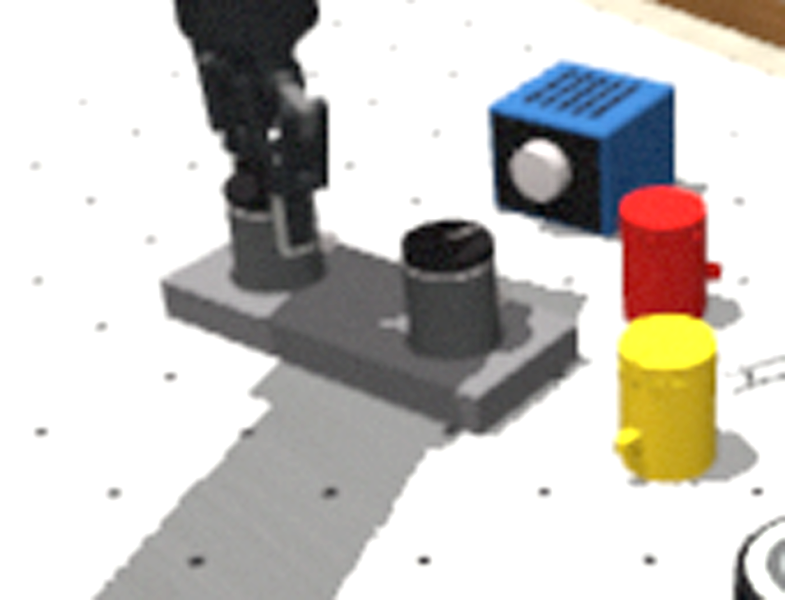

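The left tube is back in its nest at the same height as before. I'll open the jaws and rise.

Emit:
{"method": "send_rows", "body": {
  "series": [
    {"tx": 0, "ty": 0, "tz": 0, "wx": 0, "wy": 0, "wz": 0, "jaw": 0.3},
    {"tx": 0, "ty": 0, "tz": 0, "wx": 0, "wy": 0, "wz": 0, "jaw": 0},
    {"tx": 0, "ty": 0, "tz": 0, "wx": 0, "wy": 0, "wz": 0, "jaw": 0},
    {"tx": 0, "ty": 0, "tz": 0, "wx": 0, "wy": 0, "wz": 0, "jaw": 0}
  ]
}}

```text
t: 7.72
tool_pos: [0.5398, 0.2443, 0.0597]
tool_rot: [0.278, 3.126, 0.003]
contact_force: [0.4, -0.0, -0.4]
opening: 0.0851
```

Emit:
{"method": "send_rows", "body": {
  "series": [
    {"tx": 0, "ty": 0, "tz": -1.5, "wx": 0, "wy": 0, "wz": 0, "jaw": 0},
    {"tx": 0, "ty": 0, "tz": -2, "wx": 0, "wy": 0, "wz": 0, "jaw": 0},
    {"tx": 0, "ty": 0, "tz": -3, "wx": 0, "wy": 0, "wz": 0, "jaw": 0},
    {"tx": 0, "ty": 0, "tz": -3, "wx": 0, "wy": 0, "wz": 0, "jaw": 0},
    {"tx": 0, "ty": 0, "tz": 0, "wx": 0, "wy": 0, "wz": 0, "jaw": 0}
  ]
}}

```text
t: 8.35
tool_pos: [0.5408, 0.2447, 0.164]
tool_rot: [0.277, 3.12, 0.006]
contact_force: [0.2, -0.5, -0.9]
opening: 0.0854
```

```bash
python3 d.py .566 .1165 .155 -.026; python3 - <<'E'
from h import *
im=ctrl.get_image("side")[:,:,::-1]; cv2.imwrite("pics/side5r.png",im); cv2.imwrite("pics/side5.png",cv2.convertScaleAbs(cv2.resize(im[130:260,100:270],(785,600),interpolation=cv2.INTER_CUBIC),alpha=1.5))
E
```

```text
t 8.35 pos [0.5408 0.2447 0.164 ] theta -0.17710903064903805 tilt 0.00973007881832876 open 0.08538246379644834
F [ 0.2109 -0.5295 -0.8876] T [-0.0011 -0.018  -0.0184] q [ 0.2994  0.033   1.7668  0.0002  1.3321 -1.0943]
shift cm [ -4.7277 -12.1754   0.8868] turn [ 0.0039  0.0089 -0.1511]
```

View pics/side5.png

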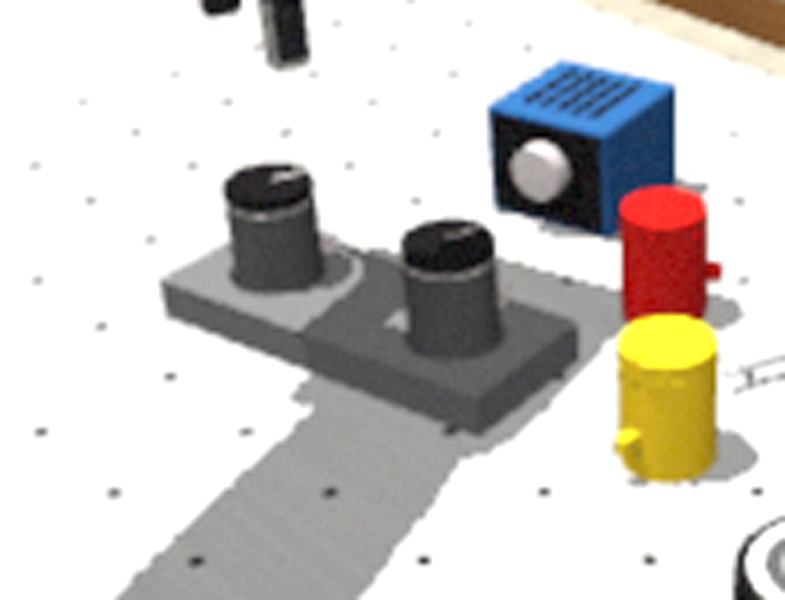

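The left tube stands upright and seated. I'll move over to the right one.

Emit:
{"method": "send_rows", "body": {
  "series": [
    {"tx": -1.5, "ty": -3, "tz": 0, "wx": 0.004, "wy": 0.009, "wz": -0.04, "jaw": 0},
    {"tx": -1.2, "ty": -3, "tz": 0, "wx": 0, "wy": 0, "wz": -0.04, "jaw": 0},
    {"tx": -0.8, "ty": -3, "tz": 0, "wx": 0, "wy": 0, "wz": -0.04, "jaw": 0},
    {"tx": -0.5, "ty": -2, "tz": 0, "wx": 0, "wy": 0, "wz": -0.03, "jaw": 0},
    {"tx": 0, "ty": 0, "tz": 0, "wx": 0, "wy": 0, "wz": 0, "jaw": 0}
  ]
}}

```text
t: 9.02
tool_pos: [0.5632, 0.1268, 0.1566]
tool_rot: [-0.033, -3.129, 0.003]
contact_force: [0.2, -0.2, 0.4]
opening: 0.0856
```

```bash
python3 d.py .566 .117 .12 -.026
```

```text
t 9.025 pos [0.5632 0.1268 0.1566] theta -0.02122089128489326 tilt 0.012753826761900077 open 0.085589039069326
F [ 0.1592 -0.2353  0.4164] T [-0.0153 -0.0571  0.0274] q [ 0.0927  0.0161  1.7971 -0.0003  1.3411 -1.4569]
shift cm [-0.3451 -0.9648  3.6543] turn [-0.0018 -0.0126  0.0048]
```

Emit:
{"method": "send_rows", "body": {
  "series": [
    {"tx": -0.3, "ty": -0.95, "tz": 0.5, "wx": -0.002, "wy": -0.012, "wz": 0.005, "jaw": 0},
    {"tx": 0, "ty": 0, "tz": 1.5, "wx": 0, "wy": 0, "wz": 0, "jaw": 0},
    {"tx": 0, "ty": 0, "tz": 1.2, "wx": 0, "wy": 0, "wz": 0, "jaw": 0},
    {"tx": 0, "ty": 0, "tz": 0, "wx": 0, "wy": 0, "wz": 0, "jaw": 0}
  ]
}}

```text
t: 9.52
tool_pos: [0.564, 0.1186, 0.1198]
tool_rot: [-0.04, -3.137, -0.001]
contact_force: [0.2, 0.2, 0.5]
opening: 0.0857
```

```bash
python3 d.py .566 .117 .058 -.026
```

```text
t 9.525 pos [0.564  0.1186 0.1198] theta -0.02534484322438963 tilt 0.0043503872408600435 open 0.0856501713323816
F [0.2459 0.1537 0.5085] T [-0.0453 -0.0419 -0.0152] q [ 0.0776  0.0473  1.8307  0.0012  1.2678 -1.4682]
shift cm [-0.2347 -0.159   6.1761] turn [ 0.0007 -0.0043  0.0007]
```

Emit:
{"method": "send_rows", "body": {
  "series": [
    {"tx": -0.2, "ty": -0.15, "tz": 1, "wx": 0, "wy": -0.004, "wz": 0, "jaw": 0},
    {"tx": 0, "ty": 0, "tz": 1.2, "wx": 0, "wy": 0, "wz": 0, "jaw": 0},
    {"tx": 0, "ty": 0, "tz": 1.2, "wx": 0, "wy": 0, "wz": 0, "jaw": 0},
    {"tx": 0, "ty": 0, "tz": 1, "wx": 0, "wy": 0, "wz": 0, "jaw": 0},
    {"tx": 0, "ty": 0, "tz": 0, "wx": 0, "wy": 0, "wz": 0, "jaw": 0}
  ]
}}

```text
t: 10.15
tool_pos: [0.5658, 0.1175, 0.0723]
tool_rot: [-0.039, -3.141, -0.001]
contact_force: [-0.4, 0.2, 0.3]
opening: 0.0854
```

```bash
python3 d.py .566 .117 .058 -.026
```

```text
t 10.15 pos [0.5658 0.1175 0.0723] theta -0.024653042090584196 tilt 0.0009104259655211654 open 0.08540754313975868
F [-0.4106  0.2239  0.317 ] T [-0.043  -0.0105 -0.0025] q [ 0.0757  0.1079  1.8542  0.0009  1.1799 -1.4708]
shift cm [-0.0175 -0.0551  1.4336] turn [ 0.0008 -0.0005  0.0013]
```

Emit:
{"method": "send_rows", "body": {
  "series": [
    {"tx": 0, "ty": -0.05, "tz": 0.7, "wx": 0, "wy": 0, "wz": 0, "jaw": 0},
    {"tx": 0, "ty": 0, "tz": 0.6, "wx": 0, "wy": 0, "wz": 0, "jaw": 0},
    {"tx": 0, "ty": 0, "tz": 0, "wx": 0, "wy": 0, "wz": 0, "jaw": 0}
  ]
}}

```text
t: 10.52
tool_pos: [0.5664, 0.117, 0.0591]
tool_rot: [0.039, 3.141, 0.001]
contact_force: [0.2, -0.5, -0.2]
opening: 0.0854
```

```bash
python3 d.py .566 .117 .058 -.026; python3 - <<'E'
from h import *
im=ctrl.get_image("side")[:,:,::-1]; cv2.imwrite("pics/side6.png",cv2.convertScaleAbs(cv2.resize(im[130:260,100:270],(785,600),interpolation=cv2.INTER_CUBIC),alpha=1.5))
E
```

```text
t 10.525 pos [0.5664 0.117  0.0591] theta -0.024707966614991705 tilt 0.0012017522963515333 open 0.0853697753880515
F [ 0.2013 -0.5491 -0.1592] T [ 0.0042  0.0315 -0.008 ] q [ 0.0747  0.1264  1.8593  0.0009  1.1551 -1.4717]
shift cm [ 0.0429 -0.003   0.1116] turn [0.0009 0.0008 0.0013]
```

View pics/side6.png

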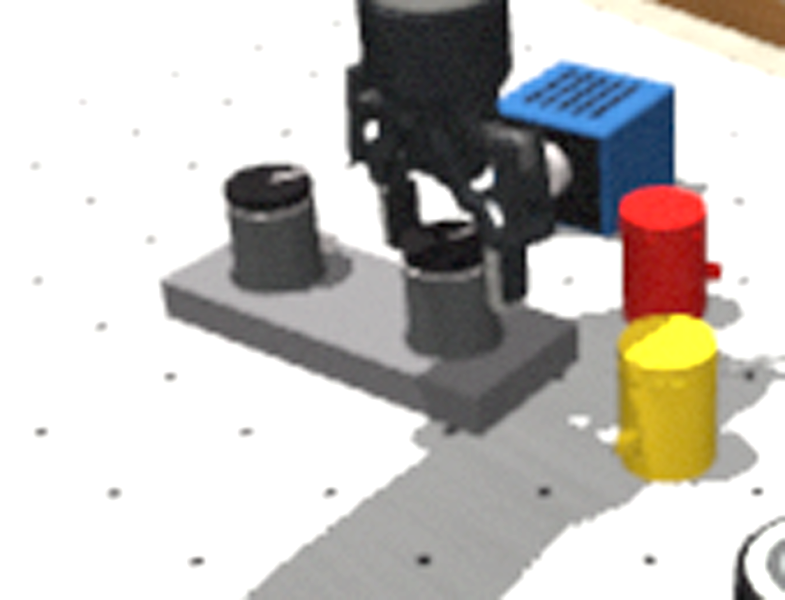

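The jaws straddle the right tube evenly, so I'll close and lift.

Emit:
{"method": "send_rows", "body": {
  "series": [
    {"tx": 0, "ty": 0, "tz": 0.1, "wx": 0, "wy": 0, "wz": 0, "jaw": 0.3},
    {"tx": 0, "ty": 0, "tz": 0, "wx": 0, "wy": 0, "wz": 0, "jaw": 1},
    {"tx": 0, "ty": 0, "tz": 0, "wx": 0, "wy": 0, "wz": 0, "jaw": 1},
    {"tx": 0, "ty": 0, "tz": 0, "wx": 0, "wy": 0, "wz": 0, "jaw": 1}
  ],
  "squeeze": 55
}}

```text
t: 11.08
tool_pos: [0.5675, 0.1174, 0.0595]
tool_rot: [0.039, 3.138, 0.002]
contact_force: [0.3, 0.3, -0.9]
opening: 0.0493
```

```bash
python3 d.py .566 .117 .058 -.026
```

```text
t 11.075 pos [0.5675 0.1174 0.0595] theta -0.0246831705040913 tilt 0.003909980177537635 open 0.04931968710542622
F [ 0.2701  0.3208 -0.8882] T [-0.0404  0.0073  0.0158] q [ 0.075   0.1266  1.8583  0.0014  1.1531 -1.4717]
shift cm [ 0.1482 -0.0415  0.1512] turn [0.0016 0.0036 0.0013]
```

Emit:
{"method": "send_rows", "body": {
  "series": [
    {"tx": 0, "ty": 0, "tz": -1, "wx": 0, "wy": 0, "wz": 0, "jaw": 1},
    {"tx": 0, "ty": 0, "tz": -1.5, "wx": 0, "wy": 0, "wz": 0, "jaw": 1},
    {"tx": 0, "ty": 0, "tz": -1.5, "wx": 0, "wy": 0, "wz": 0, "jaw": 1},
    {"tx": 0, "ty": 0, "tz": -1, "wx": 0, "wy": 0, "wz": 0, "jaw": 1},
    {"tx": 0, "ty": 0, "tz": 0, "wx": 0, "wy": 0, "wz": 0, "jaw": 1}
  ]
}}

```text
t: 11.7
tool_pos: [0.5662, 0.1171, 0.1119]
tool_rot: [0.039, 3.14, 0.002]
contact_force: [-0.8, -0.2, -3.4]
opening: 0.0494
```

```bash
python3 w.py; python3 d.py .566 .117 .158 -.2; python3 - <<'E'
from h import *
im=ctrl.get_image("side")[:,:,::-1]; cv2.imwrite("pics/side7.png",cv2.convertScaleAbs(cv2.resize(im[130:260,100:270],(785,600),interpolation=cv2.INTER_CUBIC),alpha=1.5))
E
```

```text
[-0.24430544  0.13392572 -3.67133505] [0.14726035 0.14040183 0.10980559]
t 12.5 pos [0.5653 0.117  0.1102] theta -0.0246621389365783 tilt 0.0016305463510051749 open 0.049287020515391286
F [-0.2256 -0.1683 -4.1182] T [0.0038 0.0226 0.0168] q [ 0.0747  0.0589  1.836   0.001   1.2479 -1.4717]
shift cm [-0.0671  0.0058 -4.7817] turn [ 0.0007 -0.0015  0.1753]
```

View pics/side7.png

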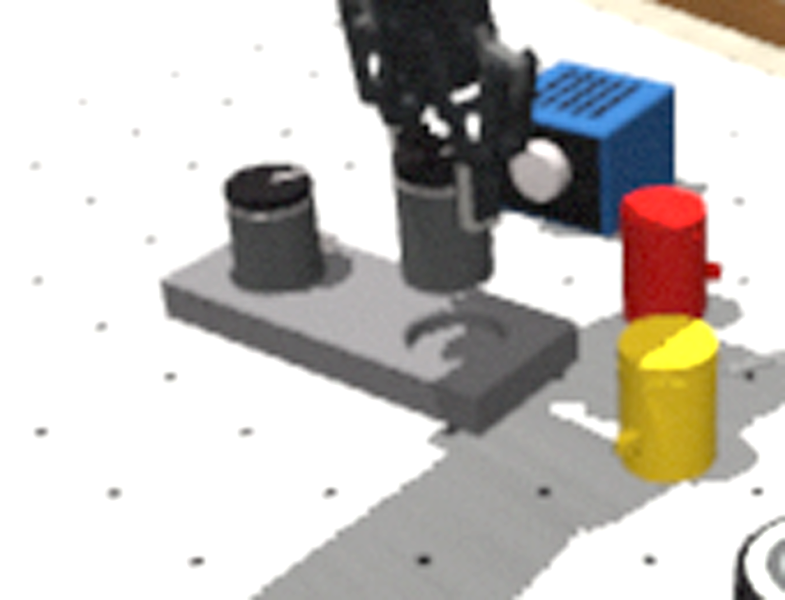

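The right tube weighs 3.7 N (about 0.37 kg), so it's the heavy one and carries the lens. I'll raise it and carry it to the port.

Emit:
{"method": "send_rows", "body": {
  "series": [
    {"tx": 0, "ty": 0, "tz": -2, "wx": 0, "wy": 0, "wz": 0.03, "jaw": 1},
    {"tx": 0, "ty": 0, "tz": -3, "wx": 0, "wy": 0, "wz": 0.03, "jaw": 1},
    {"tx": 0, "ty": 0, "tz": -3, "wx": 0, "wy": 0, "wz": 0.03, "jaw": 1},
    {"tx": 0, "ty": 0, "tz": -1, "wx": 0, "wy": 0, "wz": 0.03, "jaw": 1},
    {"tx": 0, "ty": 0, "tz": 0, "wx": 0, "wy": 0, "wz": 0, "jaw": 1}
  ]
}}

```text
t: 13.18
tool_pos: [0.566, 0.117, 0.2074]
tool_rot: [0.24, 3.13, 0.002]
contact_force: [0.2, 0.4, -4.2]
opening: 0.0494
```

```bash
python3 d.py .506 -.1985 .2 -.212
```

```text
t 13.175 pos [0.566  0.117  0.2074] theta -0.15297366270377033 tilt 0.002360328439960403 open 0.049377518340366966
F [ 0.1789  0.4063 -4.1554] T [ 0.0196 -0.0467  0.0232] q [ 0.0746 -0.0361  1.761   0.001   1.4145 -1.3434]
shift cm [  1.1265 -32.0967   0.6909] turn [0.0015 0.0018 0.059 ]
```

Emit:
{"method": "send_rows", "body": {
  "series": [
    {"tx": 0, "ty": -2, "tz": 0, "wx": 0, "wy": 0, "wz": 0.01, "jaw": 1},
    {"tx": 0, "ty": -3.5, "tz": 0, "wx": 0, "wy": 0, "wz": 0, "jaw": 1},
    {"tx": 0, "ty": -4, "tz": 0, "wx": 0, "wy": 0, "wz": 0, "jaw": 1},
    {"tx": 0.2, "ty": -4, "tz": 0, "wx": 0, "wy": 0, "wz": 0, "jaw": 1},
    {"tx": 0.2, "ty": -4, "tz": 0, "wx": 0, "wy": 0, "wz": 0, "jaw": 1}
  ]
}}

```text
t: 13.8
tool_pos: [0.5287, -0.0612, 0.2001]
tool_rot: [-0.251, -3.122, 0.001]
contact_force: [0.3, 0.4, -3.7]
opening: 0.0494
```

```bash
python3 d.py .506 -.1985 .2 -.212
```

```text
t 13.8 pos [ 0.5287 -0.0612  0.2001] theta -0.16062984348807066 tilt 0.009402069721093831 open 0.04943751809175877
F [ 0.3116  0.3803 -3.6956] T [-0.081  -0.0594  0.0202] q [-0.254  -0.1346  1.8659 -0.0021  1.4195 -1.6638]
shift cm [  0.041  -13.92     0.0314] turn [-0.0014 -0.0093  0.0514]
```

Emit:
{"method": "send_rows", "body": {
  "series": [
    {"tx": 0, "ty": -4, "tz": 0, "wx": 0, "wy": -0.008, "wz": 0.01, "jaw": 1},
    {"tx": 0, "ty": -3.5, "tz": 0, "wx": 0, "wy": 0, "wz": 0.01, "jaw": 1},
    {"tx": 0, "ty": -2.5, "tz": 0, "wx": 0, "wy": 0, "wz": 0.01, "jaw": 1},
    {"tx": 0, "ty": -1, "tz": 0, "wx": 0, "wy": 0, "wz": 0.01, "jaw": 1},
    {"tx": 0, "ty": 0, "tz": 0, "wx": 0, "wy": 0, "wz": 0, "jaw": 1}
  ]
}}

```text
t: 14.42
tool_pos: [0.5022, -0.1774, 0.1927]
tool_rot: [-0.329, -3.111, -0.002]
contact_force: [0.1, 0.6, -3.7]
opening: 0.0493
```

```bash
python3 d.py .506 -.1985 .18 -.212
```

```text
t 14.425 pos [ 0.5022 -0.1774  0.1927] theta -0.21067297219148579 tilt 0.013562895993825538 open 0.04927759964158497
F [ 0.0837  0.586  -3.6722] T [ 0.0223 -0.0111  0.0191] q [-0.4773 -0.1249  1.8697 -0.004   1.4097 -1.8368]
shift cm [-0.8343 -1.9831  1.2642] turn [-0.0004 -0.0136  0.0013]
```

Emit:
{"method": "send_rows", "body": {
  "series": [
    {"tx": -0.4, "ty": -1, "tz": 0, "wx": 0, "wy": -0.012, "wz": 0, "jaw": 1},
    {"tx": -0.4, "ty": -1, "tz": 0, "wx": 0, "wy": 0, "wz": 0, "jaw": 1},
    {"tx": 0, "ty": 0, "tz": 0, "wx": 0, "wy": 0, "wz": 0, "jaw": 1}
  ]
}}

```text
t: 14.8
tool_pos: [0.5063, -0.1983, 0.1921]
tool_rot: [-0.326, -3.123, -0.001]
contact_force: [0.4, 0.0, -3.5]
opening: 0.0494
```

```bash
python3 d.py .506 -.1985 .165 -.212
```

```text
t 14.8 pos [ 0.5063 -0.1983  0.1921] theta -0.20800110939659744 tilt 0.0014628598422241799 open 0.04937640660861859
F [ 0.4344  0.0123 -3.5455] T [ 0.035  -0.011  -0.0206] q [-0.5101 -0.1047  1.8522 -0.0002  1.3955 -1.8729]
shift cm [ 0.0172 -0.023   2.7137] turn [ 0.0002 -0.0014  0.004 ]
```

Emit:
{"method": "send_rows", "body": {
  "series": [
    {"tx": 0, "ty": 0, "tz": 0.8, "wx": 0, "wy": 0, "wz": 0.004, "jaw": 1},
    {"tx": 0, "ty": 0, "tz": 0.8, "wx": 0, "wy": 0, "wz": 0, "jaw": 1},
    {"tx": 0, "ty": 0, "tz": 0.8, "wx": 0, "wy": 0, "wz": 0, "jaw": 1},
    {"tx": 0, "ty": 0, "tz": 0, "wx": 0, "wy": 0, "wz": 0, "jaw": 1}
  ]
}}

```text
t: 15.3
tool_pos: [0.506, -0.1972, 0.1656]
tool_rot: [-0.331, -3.121, -0.002]
contact_force: [0.0, -0.2, -4.4]
opening: 0.0489
```

```bash
python3 d.py .506 -.1985 .165 -.212; cat > v.py <<'E'
import sys
from ov import *
k=sys.argv[1]; p=ctrl.get_obs()["tool_pos"]; zb=p[2]-.0465; x,y=p[0]-.001,p[1]
tab=lambda z:np.array([[x,y,z],[x+.035*np.cos(.212),y-.035*np.sin(.212),z]])
for n in("side","top"): cv2.imwrite(f"pics/{n}{k}.png",ctrl.get_image(n)[:,:,::-1])
it=[(circ(x,y,zb,.025),(0,255,0)),(tab(zb+.023),(0,0,255)),(circ(.505,-.1985,.08,.036),(255,0,0)),(circ(x,y,zb+.07,.025),(0,255,0))]
ov("side",f"pics/side{k}.png",f"pics/s{k}.png",(220,165,110,150),4,it)
ov("top",f"pics/top{k}.png",f"pics/t{k}.png",(290,140,90,150),4,it)
cv2.imwrite(f"pics/v{k}.png",np.hstack([cv2.imread(f"pics/s{k}.png"),cv2.imread(f"pics/t{k}.png")])[:, :800])
cv2.imwrite(f"pics/sp{k}.png",cv2.resize(cv2.imread(f"pics/side{k}.png")[150:320,200:350],(530,600),interpolation=cv2.INTER_CUBIC))
E
python3 v.py 8
```

```text
t 15.3 pos [ 0.506  -0.1972  0.1656] theta -0.21105546238269904 tilt 0.0032477871651047305 open 0.04886782005567934
F [ 0.0268 -0.2422 -4.3776] T [-0.0176 -0.0382  0.047 ] q [-0.5087 -0.081   1.876   0.0002  1.3498 -1.8685]
shift cm [-0.0252 -0.1311  0.0604] turn [ 0.0012 -0.003   0.0009]
```

View pics/v8.png

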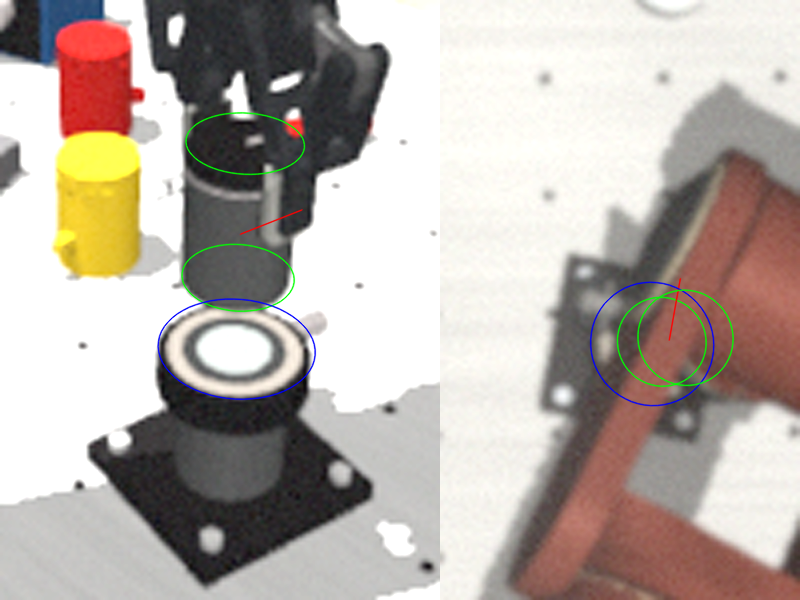

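View pics/sp8.png

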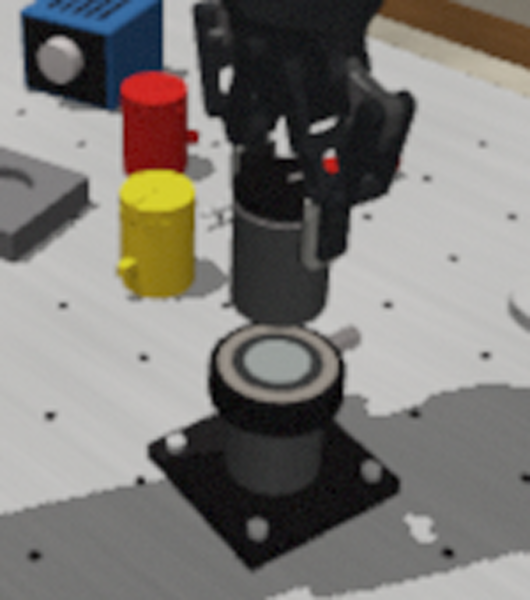

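The side view shows the tube upright over the ring with its underside well above the glass, and the overlays agree within about 2 mm. One small centring step remains, then a final check.

Emit:
{"method": "send_rows", "body": {
  "series": [
    {"tx": -0.03, "ty": -0.13, "tz": 0, "wx": 0.001, "wy": -0.003, "wz": 0, "jaw": 1},
    {"tx": 0, "ty": 0, "tz": 0, "wx": 0, "wy": 0, "wz": 0, "jaw": 1},
    {"tx": 0, "ty": 0, "tz": 0, "wx": 0, "wy": 0, "wz": 0, "jaw": 1}
  ]
}}

```text
t: 15.78
tool_pos: [0.5072, -0.1993, 0.1679]
tool_rot: [0.331, 3.12, -0.002]
contact_force: [0.1, 0.3, -4.1]
opening: 0.049
```

```bash
python3 v.py 9; python3 w.py; python3 d.py .506 -.1985 .165 -.212; python3 -c "
from h import *
print(ctrl.get_obs()['dq'])
im=cv2.imread('pics/side9.png');cv2.imwrite('pics/r9.png',cv2.convertScaleAbs(cv2.resize(im[110:330,80:374],(800,599),interpolation=cv2.INTER_CUBIC),alpha=1.4))"
```

```text
[ 0.07223769  0.0474862  -3.76213812] [0.11873559 0.1165371  0.11809474]
t 16.675 pos [ 0.507  -0.1992  0.1675] theta -0.21106983161455573 tilt 0.003487380855173045 open 0.04938460232516168
F [-0.4006  0.1691 -3.8361] T [-0.0217 -0.017  -0.0361] q [-0.511  -0.0831  1.8746  0.0001  1.3466 -1.8708]
shift cm [0.1173 0.0469 0.2521] turn [-0.0009  0.0034  0.0009]
[-4.33613131e-04  3.91231079e-04 -5.55333446e-04 -4.81660256e-05
  3.16175786e-04 -4.84519545e-04]
```

View pics/r9.png

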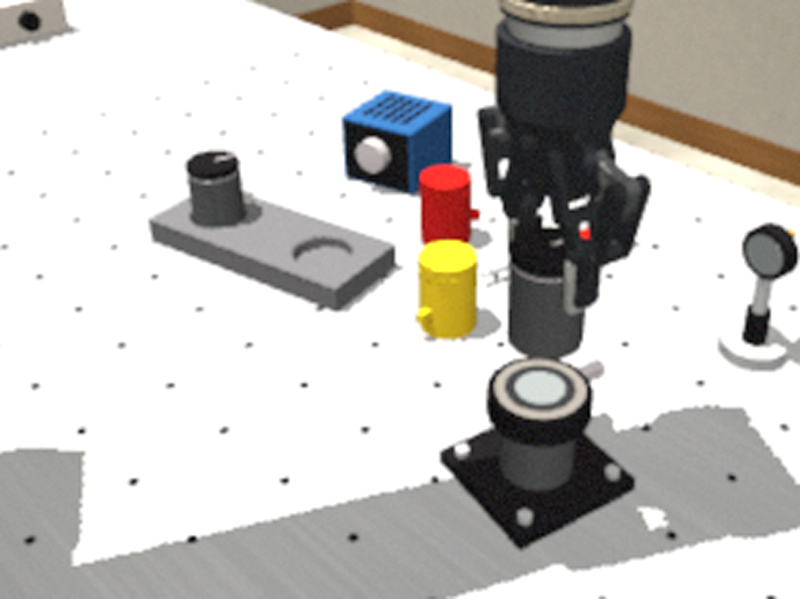

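The left tube stands in its nest. The held tube is upright over the port at (545,310) and nothing else has moved, so I'll hand the job in.

```bash
python3 -c "
from station import ctrl
print(ctrl.finish_job())"
```

```text
the job is handed in; nothing more can be done
None
```

I lifted the left tube clear (about 1.3 N, roughly 0.14 kg) and stood it back in its nest. The right tube weighed about 3.7 N (roughly 0.37 kg), so it holds the lens. I carried it over the inspection port and handed the job in at 16.7 s of the 72 s allowed, still holding it there.

**Last checks:**
- **Position:** the tube is about 1–2 mm off centre and about 40 mm above the glass, by the arm's measured position.
- **Attitude:** tool tilt is 0.003 rad, and the arm's joints were at rest. The tube's tab should point within about 0.01 rad of the port's. The tab itself was hidden behind a finger in the last picture, so that figure comes from the angles measured at the start and the tool's turn since.
- **Other items:** in the last side picture the left tube stands in its nest. The mirror mount, blue box and look-alikes look unmoved. The screwdriver was partly hidden behind the gripper.
- **Contact:** the wrist force shows only the tube's weight, so nothing is touching the port.
- **Disagreement:** the two camera views place the port about 2–3 mm apart, within the 10 mm allowed.

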